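# Brush out the extractor pot and hold its purge dial

## Robot

A 7-joint arm with a two-finger parallel gripper is mounted at the origin on the work surface. World frame = base frame: x ahead of the robot, y to its left, z up, the work surface at z = 0. Lengths are in m, angles in rad, forces in N, time in s.
With the tool pointing down it reaches from about 0.4 to 0.85 m from the base axis. Payload 4.5 kg.
Tool frame: the origin (TCP) lies midway between the tips of the shut fingers; the grasp point (between the pads) lies 19 mm behind it (r.hold_point_z is the distance from the TCP to the grasp point, in m); z points along the fingers, y is the direction in which the jaws open and shut (so a half turn about z gives the same grasp; the last joint's range is limited). The gripper opens to 88 mm and grips with 3 to 60 N. Pads are 18 mm wide; open, the fingers measure 123 mm over their backs; the gripper's body (75 mm by 187 mm) begins 45 mm behind the grasp point.
Start: joints at [-1.186, 0.689, -0.195, 1.565, 0.157, 0.902, -0.215], TCP at [0.215, 0.587, 0.214] pointing down, gripper open.
Joint ranges: [-3.01, 3.01], [-0.46, 2.08], [-1.47, 1.51], [0.13, 2.56], [-1, 4.14], [0.04, 2.09], [-2.66, 2.66]. Speed limits (rad/s): [2.57, 2.57, 3.14, 3.14, 3.14, 3.14, 3.14].

## Interface

Orientations are given as a unit quaternion [x, y, z, w].
In Python, from plant import r gives the robot as it stands. The module is installed in compiled form; this text tells all that it offers.
- The arm moves only by the tool move_arm, never from a script. Its arguments are lists of equal length, an entry for each row: "turn": the turn, a rotation vector about the tool's x, y, z in units of 2 pi rad (1.0 is 2 pi rad), a list of three; "dp": the shift along the tool's x, y, z in units of 2.5 cm (1.0 is 2.5 cm), a list of three; "jaw": the closure, from -1 (fully open) to 1 (shut), so that 0 is half open. In form: {"turn": [[wx, wy, wz], ...], "dp": [[x, y, z], ...], "jaw": [jaw, ...]}. A call has 1 to 10 rows; each row shifts and turns the commanded pose from where the row before left it, along the tool's axes as they then stand; what a row does not reach is not made up. A row lasts 1/12 s, in which the tool goes at most 41.7 mm and 7.16 degrees, less where a joint would pass 70% of its speed; a pose out of reach is approached as far as the arm can. A call with a number of a shift or a turn outside -1 to 1 is refused whole. A call with a gripper value outside its range is refused whole. The fingers move at their own pace and stop on an object; "newtons" is the grip in N (left out, the last holds). Time passes only in rows, so rows that do not move let the fingers close. It gives the time, the measured TCP pose, the force and the opening at its end, in the units of the state.
- r.get_state(): the state, without advancing time (a new reading comes with each control period).
- r.snapshot(name): name is "scene" or "top" or "wrist"; returns a dict with "frame" (420x560x3 uint8, blue, green, red), "mtx" (3x3 intrinsics, pixels), "k1" (the pictures are not rectified: a ray, as slopes to the right and down, at radius r is drawn at 1 + k1 r^2 times it, then the intrinsics apply), "origin" and "orientation" of the camera in the world; the wrist camera has in their place "tool_from_camera" (4x4, takes a point from camera to tool coordinates, whose origin is the TCP and whose axes are the flange's). Camera axes: x right, y up, looking along -z (the intrinsics and any distortion apply to the point x, -y, -z); pixel columns grow to the right and rows downward; lengths in m; the calibration is good to about 2 mm. A picture is of the moment at which its call begins: read the wrist's pose just before it. There is no depth.
- r.finish_job(): hands the job in, once; it reports no verdict.
The state is a dict: "clock": time; "q": joint angles; "qd": joint speeds; "joint_torque": joint torques, N m; "tool_pos": TCP position; "eef_rot": TCP orientation; "contact_force": force on the tool from outside, world axes, zero at the start; "moment": the same for the moment, N m; "opening": opening from 0.0 (shut) to 1.0 (fully open).
Only numpy, scipy, OpenCV 4.12 (cv2) and the standard library are available. Lean on these libraries where they do the work, as an engineer would, in place of code of your own. Each camera call takes 0.05 s, during which the arm holds its last target.

## Task

Clear the chip pot of the bench-top extractor: take the brush that stands in the pot by its handle and scrub with two full strokes, each time up to at least half the pot's depth and back down to the floor, without lifting the brush out, then let go and leave it standing in the pot. Next push down the red thumb bar of the spring-return dial, past the first and second click to the third, and hold it there against the spring with the fingers: the program finishes while still holding it. Leave the glue bottle, wax tin and mallet where they are.

Things in the scene. Friction and masses are not known exactly. Their poses are not given: they have to be found in the camera images.
- extractor: Bench-top chip extractor fixed to the bench, position and yaw vary. Origin: centre at bench level; x, y, z axes its own, z up. Dark base plate 150 (x) by 270 (y) by 20 mm high; grey motor housing 110 by 140 mm with its centre at (0, -50) mm, top 130 mm high; open round steel pot beside it with its axis at (15, 85) mm; black dial on the housing's +x face at its -y end, axis along the extractor's x through y = -80, z = 105 mm.
- pot_floor (a point): Centre of the pot's inner floor, 25 mm above the bench. The pot is a steel tube, inner diameter 68 mm, wall 4 mm, 100 mm deep (rim 125 mm above the bench).
- brush_handle (a point): Centre of the brush's round wooden handle, 16 mm in diameter, reaching from 55 mm below this point to 45 mm above it. The brush (90 g, loose) stands upright in the pot at the start, this point 195 mm above its bottom; z points up along the brush. It is 240 mm long: stiff head 50 mm in diameter and 66 mm high, a thin steel stem above it, then the handle. It stands by itself on the flat end of its head.
- brush_bottom (a point): Centre of the flat lower end of the brush's head; z points up along the brush.
- thumb_bar (a point): Centre of the red thumb bar of the dial: a round bar 18 mm in diameter and 40 mm long lying along the extractor's x axis, at the end of a steel arm, 95 mm from the dial's axis. It sticks out on the extractor's -y side, beyond the housing, nothing above or below it; push it down with the fingertips. It starts about 33 mm above the dial axis's height and goes about 67 mm down to the third click, moving sideways less than 7 mm on its arc.
- dial (a joint): Angle of the dial in rad: 0 at rest (arm 0.36 rad above level), growing as the thumb bar goes down. Clicks (detents) at 0.24, 0.48 and the third at 0.72; end stop at 0.75. The push needed at the bar varies between about 3 and 15 N, dropping after each bump (bumps at about 0.06, 0.30 and 0.54, where the push is greatest); it is about 9 N at the third click. The dial springs back to 0 from anywhere when let go.
- glue_bottle: White bottle with orange cap, 56 mm in diameter, 150 mm high, beside the pot; leave alone. Origin at the centre of its underside.
- wax_tin: Round brass-coloured tin, 72 mm in diameter, 45 mm high, beyond the extractor; leave alone. Origin at the centre of its underside.
- mallet: Wooden carver's mallet standing on its head, 72 mm in diameter, 200 mm high; leave alone. Origin at the centre of its underside.

How it is judged:
By the outcome, as a careful person would: the job done as asked, in the order asked, and still so for the second after the job is handed in, while the arm keeps its last pose, push and grip.
It also fails if it takes over 45 s, if anything falls off the work surface, if the arm or the gripper's body presses on something with over 40 N, if the wrist force passes 120 N, or if a joint passes its speed limit or range.

## Working session

There is one attempt and no reset: what is moved stays moved. The work goes in short steps, Python scripts to look and compute and a tool call to move; the robot and the scene stay as the last step left them, time stands still between calls to the robot, and variables do not carry over. Pictures are saved under pics/ and viewed, and the job is handed in when it is done.

Besides the shell and the picture viewer there is one more tool, called as name(argument=value, ...) on one line, values as JSON. move_arm: Moves the arm, as the interface text tells. Shifts and turns lie within -1 to 1; 1 stands for 2.5 cm of shift or 2 pi rad of turn. Its arguments: {"type":"object","properties":{"turn":{"type":"array","items":{"type":"array","items":{"type":"number","minimum":-1,"maximum":1}}},"dp":{"type":"array","items":{"type":"array","items":{"type":"number","minimum":-1,"maximum":1}}},"jaw":{"type":"array","items":{"type":"number"}},"newtons":{"type":"number"}},"required":["turn","dp","jaw"]}

```bash
mkdir -p pics; ls
cat > h.py <<'E'
import numpy as np, cv2
from scipy.spatial.transform import Rotation as R
from plant import r
def snap(n,f):
    st=r.get_state(); s=r.snapshot(n); cv2.imwrite('pics/'+f+'.png',s['frame'])
    import pickle; s['st']=st; pickle.dump(s,open('pics/'+f+'.pkl','wb')); return s
E
python3 - <<'E'
from h import *
print(r.get_state(), r.hold_point_z)
for n in ['scene','top','wrist']:
    s=snap(n,n+'0'); print(n,{k:v for k,v in s.items() if k not in('frame','st')})
E
```

```text
pics
{'clock': 0.0, 'q': array([-1.18618181,  0.6900037 , -0.19452011,  1.56636757,  0.15729068,
        0.90248123, -0.21509412]), 'qd': array([ 0.00017034,  0.00089101, -0.0008134 , -0.0006863 ,  0.00060303,
        0.00021289, -0.00050946]), 'joint_torque': array([-1.28659387e-03, -5.27560186e+01, -1.26697954e+00, -1.53421319e+01,
       -5.25746180e-02,  7.02037607e-03,  1.76222215e-04]), 'tool_pos': array([0.21459603, 0.58626932, 0.21359165]), 'eef_rot': array([ 1.74463732e-01,  9.84663157e-01, -9.28622011e-04, -1.03013627e-04]), 'contact_force': array([ 0.23953281,  0.6824913 , -0.14625574]), 'moment': array([-0.01057465, -0.02386775, -0.01033597]), 'opening': 0.9950644166478816} 0.0187
scene {'mtx': array([[443.61406133,   0.        , 282.03654981],
       [  0.        , 443.61406133, 208.04314308],
       [  0.        ,   0.        ,   1.        ]]), 'k1': -0.03966642020871318, 'origin': array([1.11674408, 0.22016048, 1.09103835]), 'orientation': array([0.16262758, 0.24546503, 0.78801737, 0.54067349])}
top {'mtx': array([[461.66212115,   0.        , 278.77920897],
       [  0.        , 461.66212115, 214.55106089],
       [  0.        ,   0.        ,   1.        ]]), 'k1': -0.13017505258834336, 'origin': array([ 0.28466145, -0.01266896,  1.43372845]), 'orientation': array([ 0.06484079, -0.06685343, -0.69659304,  0.71139611])}
wrist {'mtx': array([[318.30369388,   0.        , 275.54708286],
       [  0.        , 318.30369388, 212.0262755 ],
       [  0.        ,   0.        ,   1.        ]]), 'k1': -0.010192967333217564, 'tool_from_camera': array([[-2.61317733e-04,  9.58959169e-01,  2.83544076e-01,
         7.28266960e-02],
       [ 9.99999822e-01,  9.84509737e-05,  5.88646482e-04,
         3.50542568e-04],
       [ 5.36572751e-04,  2.83544179e-01, -9.58959024e-01,
        -1.69753358e-01],
       [ 0.00000000e+00,  0.00000000e+00,  0.00000000e+00,
         1.00000000e+00]])}
```

View pics/scene0.png

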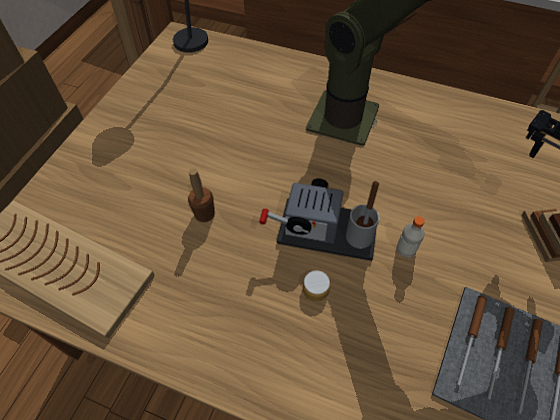

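View pics/top0.png

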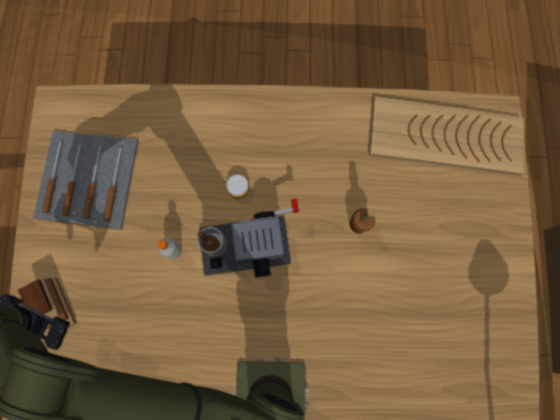

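View pics/wrist0.png

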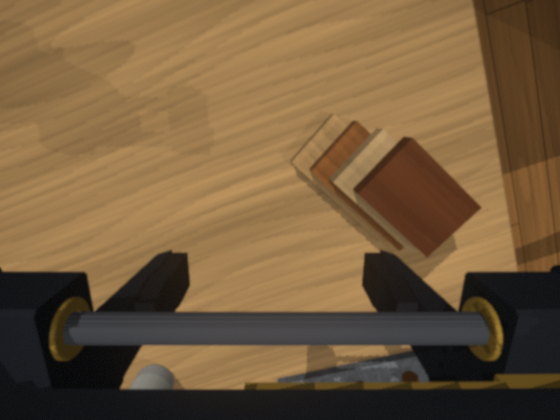

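Run:
```python
import cv2
a=cv2.imread('pics/scene0.png')[165:305,180:440]; cv2.imwrite('pics/sc.png',cv2.resize(a,None,fx=3,fy=3,interpolation=cv2.INTER_CUBIC))
a=cv2.imread('pics/top0.png')[165:285,150:390]; cv2.imwrite('pics/tc.png',cv2.resize(a,None,fx=3.3333,fy=3.33333,interpolation=cv2.INTER_CUBIC))
```

```text
(no output)
```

View pics/sc.png

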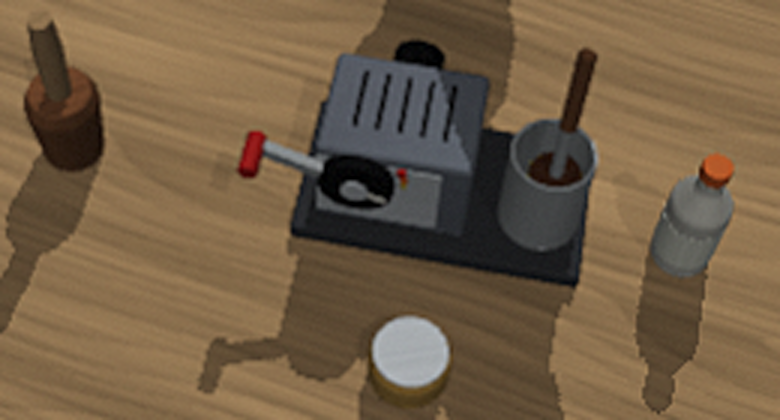

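View pics/tc.png

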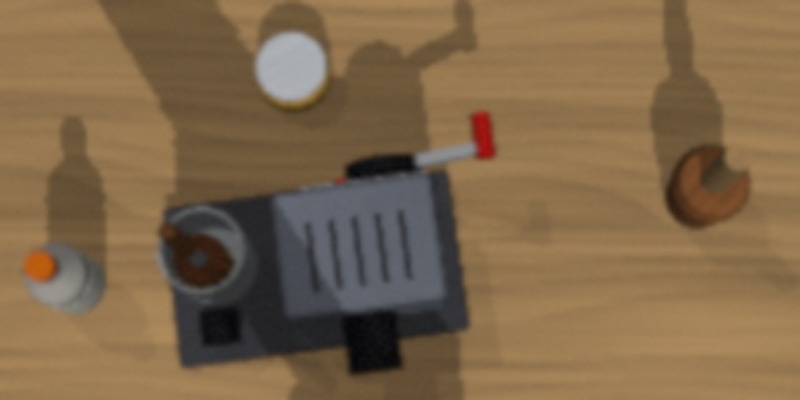

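```bash
cat >> h.py <<'E'
import pickle
from scipy.optimize import least_squares
def load(f): return pickle.load(open('pics/'+f+'.pkl','rb'))
def campose(s):
    if 'origin' in s: return R.from_quat(s['orientation']).as_matrix(), np.array(s['origin'])
    T=s['tool_from_camera']; Rt=R.from_quat(s['st']['eef_rot']).as_matrix()
    return Rt@T[:3,:3], Rt@T[:3,3]+s['st']['tool_pos']
def proj(s,P):
    Rm,o=campose(s); c=(np.atleast_2d(P)-o)@Rm
    u=c[:,:2]*[1,-1]/(-c[:,2:]); u=u*(1+s['k1']*(u**2).sum(1,keepdims=True))
    return u@s['mtx'][:2,:2].T+s['mtx'][:2,2]
def tri(obs,x0=(0.4,0.05,0.1),fixz=None):
    f=lambda p:np.concatenate([proj(s,p if fixz is None else [p[0],p[1],fixz])[0]-px for s,px in obs])
    q=least_squares(f,x0 if fixz is None else x0[:2]); return q.x,q.fun
def ext(p,L):
    c,s=np.cos(p[2]),np.sin(p[2]); L=np.atleast_2d(L)
    return np.c_[p[0]+c*L[:,0]-s*L[:,1],p[1]+s*L[:,0]+c*L[:,1],L[:,2]]
E
cat > m1.py <<'E'
from h import *
S=load('scene0');T=load('top0')
ts=lambda p:np.array(p)/3+[180-.33,165-.33]
tt=lambda p:np.array(p)/3.3333+[150-.35,165-.35]
H=lambda x,y:(x,y,.13)
P=lambda x,y:(x,y,.02)
ot=[(P(.075,.135),(166,212)),(P(.075,-.135),(443,172)),(P(-.075,-.135),(468,328)),(P(-.075,.135),(183,366)),
(H(.055,.02),(275,195)),(H(.055,-.12),(430,176)),(H(-.055,-.12),(443,300)),(H(-.055,.02),(288,318)),((.015,.085,.125),(204,254))]
os=[(H(-.055,-.12),(340,55)),(H(-.055,.02),(490,78)),(H(.055,-.12),(320,152)),(H(.055,.02),(465,172)),(P(.075,-.135),(292,235)),(P(.075,.135),(578,280)),((.015,.085,.125),(552,162))]
def f(p): return np.concatenate([(proj(T,ext(p,[a for a,_ in ot]))-tt([b for _,b in ot])).ravel(),(proj(S,ext(p,[a for a,_ in os]))-ts([b for _,b in os])).ravel()])
q=least_squares(f,[.4,.05,0.],loss='soft_l1'); p=q.x
print('ext',p); print(f(p).reshape(-1,2).round(1).tolist())
np.save('ext.npy',p)
print('bar nominal',ext(p,[[.1,-.08-.095*np.cos(.36),.105+.0335]]),'pot',ext(p,[[.015,.085,.025]]))
print('bar',tri([(T,tt((483,135))),(S,ts((252,153)))]))
print('handle top',tri([(T,tt((168,231))),(S,ts((588,52)))]))
for n,o in dict(bot=((42,266),(717,168),.145),tin=((291,67),(410,350),.045)).items(): print(n,tri([(T,tt(o[0])),(S,ts(o[1]))]))
print('mallet top',tri([(T,tt((742,170))),(S,ts((41,23)))]))
E
python3 m1.py
```

```text
ext [0.45296491 0.09427533 0.15980567]
[[-2.4, -0.9], [0.4, -0.7], [-0.2, 0.3], [-2.2, 0.9], [-1.2, -0.5], [0.7, -1.4], [2.2, -0.8], [-0.4, 0.6], [-0.5, -1.2], [-1.4, -1.9], [-0.5, -1.2], [-3.1, -1.4], [2.1, 1.3], [-0.2, -2.3], [1.7, 0.3], [-0.1, -2.8]]
bar nominal [[ 0.5785688  -0.05657001  0.1385    ]] pot [[0.45424804 0.18057918 0.025     ]]
bar (array([ 0.55659729, -0.05786668,  0.1419931 ]), array([-0.1727908 ,  0.05397975, -0.1612111 , -0.01594572]))
handle top (array([0.44989506, 0.18731346, 0.26695266]), array([-0.22669813,  0.03881336, -0.20782007, -0.00891221]))
bot (array([0.43429876, 0.31466477, 0.14732507]), array([-0.47712766,  0.05652741, -0.41997198, -0.00937928]))
tin (array([0.63768722, 0.11780735, 0.04621794]), array([-0.05016493,  0.01182911, -0.04240851, -0.00303502]))
mallet top (array([ 0.52226015, -0.27131484,  0.1846472 ]), array([-0.49187094,  0.20263314, -0.49472044, -0.06828388]))
```

move_arm(turn=[[0,0,0.019],[0,0,0.019],[0,0,0.019],[0,0,0.019],[0,0,0.019],[0,0,0.019],[0,0,0.019],[0,0,0.019],[0,0,0.017]], dp=[[0,0,-0.9],[0,0,-0.9],[0,0,-0.9],[0,0,-0.9],[0,0,-0.9],[0,0,-0.9],[0,0,-0.9],[0,0,-0.9],[0,0,-0.9]], jaw=[-1,-1,-1,-1,-1,-1,-1,-1,-1])

```text
clock: 0.9
tool_pos: [0.2145, 0.5866, 0.4178]
eef_rot: [0.651, 0.759, -0.0, 0.0]
contact_force: [-0.3, 1.0, -0.5]
opening: 1.0
```

move_arm(turn=[[0,0,0],[0,0,0],[0,0,0],[0,0,0],[0,0,0],[0,0,0],[0,0,0],[0,0,0],[0,0,0],[0,0,0]], dp=[[-1,0.4,0],[-1,0.4,0],[-1,0.4,0],[-1,0.4,0],[-1,0.4,0],[-1,0.4,0],[-1,0.4,0],[-1,0.4,0],[-1,0.4,0],[-1,0.4,0]], jaw=[-1,-1,-1,-1,-1,-1,-1,-1,-1,-1])

```text
clock: 1.73
tool_pos: [0.3532, 0.3544, 0.4167]
eef_rot: [0.649, 0.761, -0.0, -0.0]
contact_force: [-0.1, -0.5, -0.5]
opening: 0.998
```

move_arm(turn=[[0,0,0],[0,0,0],[0,0,0],[0,0,0],[0,0,0],[0,0,0],[0,0,0],[0,0,0]], dp=[[-1,0.4,0],[-1,0.4,0],[-1,0.4,0],[-1,0.4,0],[-1,0.4,0],[-1,0.4,0],[-0.6,0.3,0],[0,0,0]], jaw=[-1,-1,-1,-1,-1,-1,-1,-1])

```text
clock: 2.4
tool_pos: [0.4474, 0.1992, 0.4169]
eef_rot: [0.652, 0.758, -0.001, 0.001]
contact_force: [0.1, -0.5, 0.1]
opening: 0.999
```

Run:
```python
from h import *
s=snap('wrist','w1');print(s['st']['tool_pos'],s['st']['q'].round(2),s['st']['contact_force'])
```

```text
[0.44741938 0.19921786 0.41686998] [-0.67  0.3   0.22  1.63 -0.07  1.22 -0.28] [ 0.06432611 -0.46338429  0.10893713]
```

View pics/w1.png

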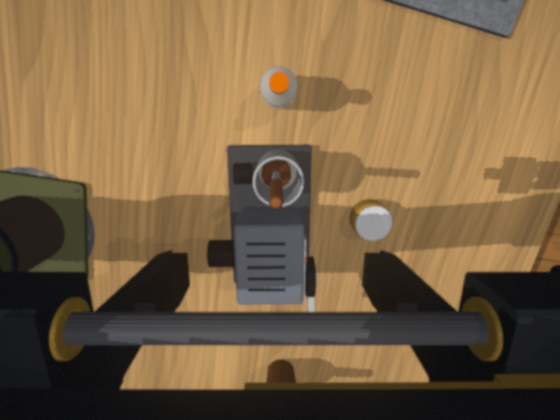

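Run:
```python
import cv2
a=cv2.imread('pics/w1.png')[130:320,190:400]; cv2.imwrite('pics/w1c.png',cv2.resize(a,None,fx=3,fy=3,interpolation=cv2.INTER_CUBIC))
```

```text
(no output)
```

View pics/w1c.png

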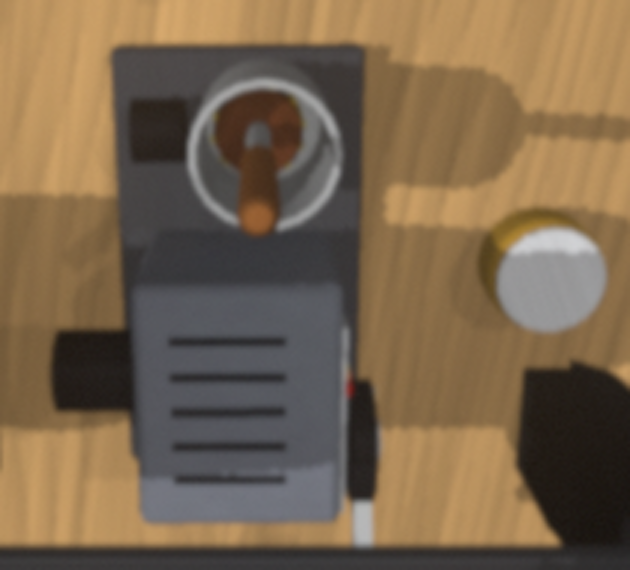

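```bash
cat >> m1.py <<'E'
print('---')
W=load('w1'); tw=lambda p:np.array(p)/3+[190-.33,130-.33]
ow=[(P(-.075,.135),(113,48)),(P(.075,.135),(363,46)),(H(-.055,.02),(135,285)),(H(.055,.02),(341,285)),(H(.055,-.12),(337,520)),(H(-.055,-.12),(143,520)),((.015,.085,.125),(265,155))]
g=lambda p:(proj(W,ext(p,[a for a,_ in ow]))-tw([b for _,b in ow])).ravel()
for nm,F in dict(w=g,all=lambda p:np.concatenate([f(p),g(p)])).items():
    p=least_squares(F,[.45,.09,.16],loss='soft_l1').x
    print(nm,p,g(p).reshape(-1,2).round(1).tolist())
    print(' bar',ext(p,[[.1,-.08-.095*np.cos(.36),.1385]]),'pot',ext(p,[[.015,.085,.025]]))
np.save('ext.npy',p)
print('handle top w',tri([(W,tw((258,217)))],fixz=.265), 'stem base',tri([(W,tw((257,132)))],fixz=.093))
print('handle top all',tri([(W,tw((258,217))),(T,tt((168,231))),(S,ts((588,52)))]))
Rt=R.from_quat(W['st']['eef_rot']).as_matrix(); print(Rt.round(4).tolist(), np.arctan2(Rt[1,1],Rt[0,1]))
E
python3 m1.py | sed -n '/---/,$p'
```

```text
---
w [0.45283399 0.09616159 0.15711905] [[-1.4, -3.6], [1.3, -3.5], [-2.5, 0.3], [1.5, -0.2], [1.1, 2.2], [-1.2, 2.6], [0.2, 0.4]]
 bar [[ 0.57803216 -0.05502066  0.1385    ]] pot [[0.45434899 0.18246167 0.025     ]]
all [0.45297382 0.09523681 0.15863113] [[-1.5, -3.0], [1.2, -3.0], [-2.5, 0.9], [1.4, 0.3], [1.2, 2.6], [-1.1, 3.1], [0.1, 1.0]]
 bar [[ 0.57840045 -0.05575596  0.1385    ]] pot [[0.45435832 0.18153909 0.025     ]]
handle top w (array([0.44967712, 0.18799875]), array([ 4.54747351e-13, -1.05160325e-12])) stem base (array([0.44927476, 0.18816028]), array([0., 0.]))
handle top all (array([0.4496417 , 0.18798789, 0.26586845]), array([-0.03446998,  0.21855785, -0.42387782,  0.19161023,  0.02362431,
        0.27537339]))
[[-0.1501, 0.9887, 0.001], [0.9887, 0.1501, -0.0023], [-0.0024, 0.0007, -1.0]] 0.15070433663301303
```

move_arm(turn=[[0,0,0.0005],[0,0,0.0005],[0,0,0],[0,0,0],[0,0,0],[0,0,0],[0,0,0]], dp=[[-0.23,0.01,0.9],[-0.23,0.01,0.9],[0,0,0.9],[0,0,0.9],[0,0,0.9],[0,0,0.5],[0,0,0]], jaw=[-1,-1,-1,-1,-1,-1,-1])

```text
clock: 3.03
tool_pos: [0.445, 0.1933, 0.2893]
eef_rot: [0.65, 0.76, -0.003, -0.002]
contact_force: [-0.9, -0.4, 0.2]
opening: 0.998
```

Run:
```python
from h import *
s=snap('wrist','w2');print(s['st'])
snap('scene','s2')
```

```text
{'clock': 3.0333, 'q': array([-0.63622432,  0.41395669,  0.19645202,  1.87823702, -0.10458925,
        0.86554944, -0.23280924]), 'qd': array([-0.00090346, -0.04042984,  0.01423035, -0.06295358,  0.00877293,
        0.05367336, -0.00231858]), 'joint_torque': array([  0.43055339, -37.45150566,   2.41602503, -14.83428061,
        -0.06118709,  -0.41153555,   0.04500802]), 'tool_pos': array([0.44496039, 0.19326034, 0.28930029]), 'eef_rot': array([ 0.65033313,  0.75964241, -0.00270664, -0.00170316]), 'contact_force': array([-0.90712541, -0.36426126,  0.17947651]), 'moment': array([-0.07628501,  0.08630796, -0.06698175]), 'opening': 0.9977565810471797}
```

View pics/w2.png

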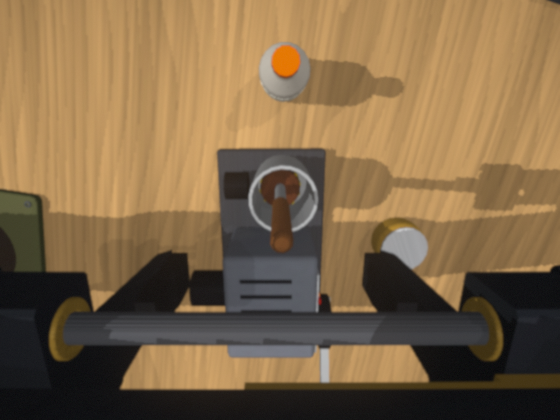

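move_arm(turn=[[0,0,0],[0,0,0],[0,0,0]], dp=[[0,0,0],[0,0,0],[0,0,0]], jaw=[-1,-1,-1])

```text
clock: 3.38
tool_pos: [0.4483, 0.1927, 0.2928]
eef_rot: [0.651, 0.759, 0.001, 0.0]
contact_force: [0.2, -0.5, -0.1]
opening: 1.003
```

Run:
```python
from h import *
s=snap('wrist','w3');print(s['st']['tool_pos'],s['st']['eef_rot'])
a=s['frame'][130:320,190:400]; cv2.imwrite('pics/w3c.png',cv2.resize(a,None,fx=3,fy=3,interpolation=cv2.INTER_CUBIC))
```

```text
[0.4482999  0.19273813 0.29284001] [6.51296943e-01 7.58822232e-01 1.01586333e-03 2.82686474e-04]
```

View pics/w3c.png

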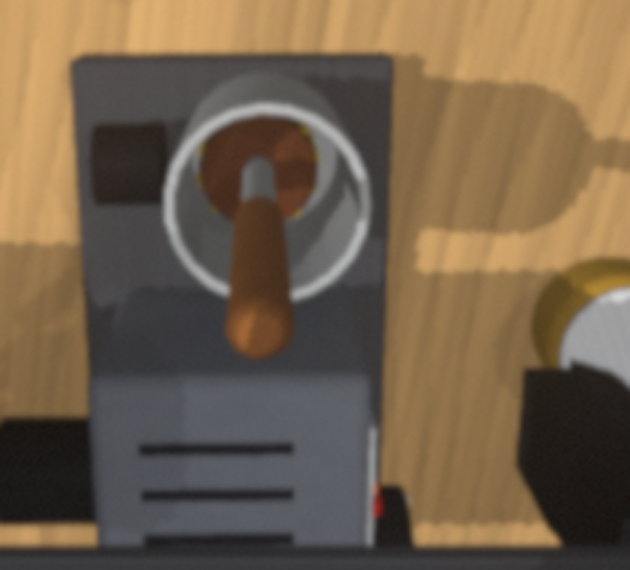

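Run:
```python
from h import *
W=load('w3'); tw=lambda p:np.array(p)/3+[190-.33,130-.33]
h,_=tri([(W,tw((259,328)))],fixz=.262); print('handle',h,'rim',tri([(W,tw((266,202)))],fixz=.125)[0])
Rt=R.from_quat(W['st']['eef_rot']).as_matrix()
print((Rt.T@(np.array([*h,.212])-W['st']['tool_pos']))/.025)
```

```text
handle [0.44976925 0.18782936] rim [0.45337166 0.1839416 ]
[-0.20588343  0.02214695  3.23346569]
```

move_arm(turn=[[0,0,0],[0,0,0],[0,0,0],[0,0,0],[0,0,0],[0,0,0],[0,0,0],[0,0,0]], dp=[[-0.2,0.02,0.6],[0,0,0.6],[0,0,0.6],[0,0,0.6],[0,0,0.5],[0,0,0.3],[0,0,0],[0,0,0]], jaw=[-1,-1,-1,-1,-1,-1,-1,-1])

```text
clock: 4.1
tool_pos: [0.4493, 0.1875, 0.2122]
eef_rot: [0.651, 0.759, 0.0, 0.0]
contact_force: [-0.1, 0.5, -0.2]
opening: 1.001
```

move_arm(turn=[[0,0,0],[0,0,0],[0,0,0],[0,0,0],[0,0,0],[0,0,0],[0,0,0]], dp=[[0,0,0],[0,0,0],[0,0,0],[0,0,0],[0,0,0],[0,0,0],[0,0,0]], jaw=[1,1,1,1,1,1,1], newtons=20)

```text
clock: 4.68
tool_pos: [0.4491, 0.1874, 0.212]
eef_rot: [0.651, 0.759, 0.0, 0.0]
contact_force: [1.1, 0.2, 0.8]
opening: 0.493
```

Run:
```python
from h import *
s=snap('wrist','w4');print(s['st'])
s=snap('scene','s4');cv2.imwrite('pics/s4c.png',cv2.resize(s['frame'][100:320,220:480],None,fx=2.5,fy=2.5,interpolation=cv2.INTER_CUBIC))
```

```text
{'clock': 4.6833, 'q': array([-0.59796354,  0.52031038,  0.16656417,  1.98726062, -0.13774136,
        0.64440561, -0.19082961]), 'qd': array([ 1.41974254e-03,  1.36898359e-05, -1.54508265e-04,  1.36057904e-03,
       -3.76337384e-04,  6.47048994e-04, -6.99127842e-04]), 'joint_torque': array([-1.78216036e-03, -4.05478263e+01,  2.42053695e+00, -1.18244880e+01,
       -4.00094048e-02,  5.93079785e-04, -3.01579130e-04]), 'tool_pos': array([0.44909392, 0.18740545, 0.2119836 ]), 'eef_rot': array([6.51405095e-01, 7.58730119e-01, 8.95975678e-05, 6.97946718e-06]), 'contact_force': array([1.05330132, 0.24342772, 0.75455439]), 'moment': array([-0.08653537,  0.01438575,  0.00506546]), 'opening': 0.49296794583273934}
```

View pics/s4c.png

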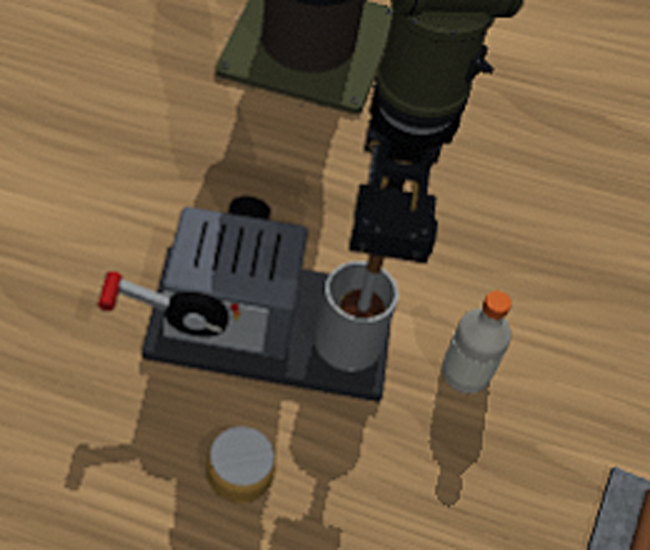

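View pics/w4.png

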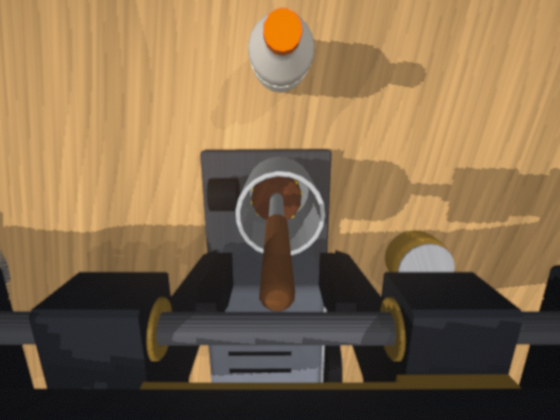

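move_arm(turn=[[0,0,0],[0,0,0],[0,0,0],[0,0,0],[0,0,0],[0,0,0],[0,0,0]], dp=[[0,0,0],[0,0,0],[0,0,0],[0,0,0],[0,0,0],[0,0,0],[0,0,0]], jaw=[1,1,1,1,1,1,1])

```text
clock: 5.37
tool_pos: [0.4491, 0.1874, 0.2119]
eef_rot: [0.651, 0.759, 0.0, -0.0]
contact_force: [0.1, -0.8, -0.2]
opening: 0.173
```

Run:
```python
from h import *
s=snap('wrist','w5');print(s['st'])
```

```text
{'clock': 5.3667, 'q': array([-0.59787362,  0.5204643 ,  0.16653377,  1.98727241, -0.13777594,
        0.64432767, -0.19080941]), 'qd': array([ 1.02488074e-03,  9.18440857e-05,  2.52402837e-03,  1.11224541e-04,
       -8.06682576e-04,  2.59827262e-03, -1.56531177e-05]), 'joint_torque': array([-1.87770225e-02, -4.06223917e+01,  2.40509570e+00, -1.17687795e+01,
       -4.83408349e-02,  6.73248223e-02, -6.80693647e-04]), 'tool_pos': array([0.44910381, 0.18737924, 0.21190661]), 'eef_rot': array([ 6.51432396e-01,  7.58706683e-01,  5.08584216e-05, -1.23920675e-05]), 'contact_force': array([ 0.07304903, -0.81548304, -0.18572129]), 'moment': array([-0.05872826, -0.05009214,  0.03005831]), 'opening': 0.1727785142614903}
```

View pics/w5.png

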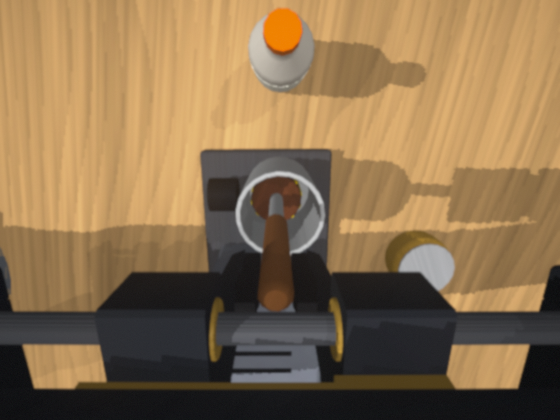

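move_arm(turn=[[0,0,0],[0,0,0],[0,0,0],[0,0,0],[0,0,0],[0,0,0],[0,0,0],[0,0,0],[0,0,0],[0,0,0]], dp=[[0,0,0],[0,0,-0.1],[-0.06,0.04,-0.3],[-0.06,0.04,-0.4],[-0.06,0.04,-0.5],[0,0,-0.5],[0,0,-0.4],[0,0,-0.3],[0,0,0],[0,0,0]], jaw=[1,1,1,1,1,1,1,1,1,1])

```text
clock: 6.25
tool_pos: [0.4528, 0.1834, 0.2747]
eef_rot: [0.651, 0.759, 0.0, 0.0]
contact_force: [-0.5, 0.0, -1.0]
opening: 0.171
```

Run:
```python
from h import *
s=snap('wrist','w6');print(s['st']['tool_pos'],s['st']['contact_force'],s['st']['opening'])
s=snap('scene','s6');cv2.imwrite('pics/s6c.png',cv2.resize(s['frame'][100:320,220:480],None,fx=2.5,fy=2.5,interpolation=cv2.INTER_CUBIC))
```

```text
[0.45277584 0.1833975  0.2746906 ] [-0.478939    0.02687881 -1.0211897 ] 0.1714855836003558
```

View pics/s6c.png

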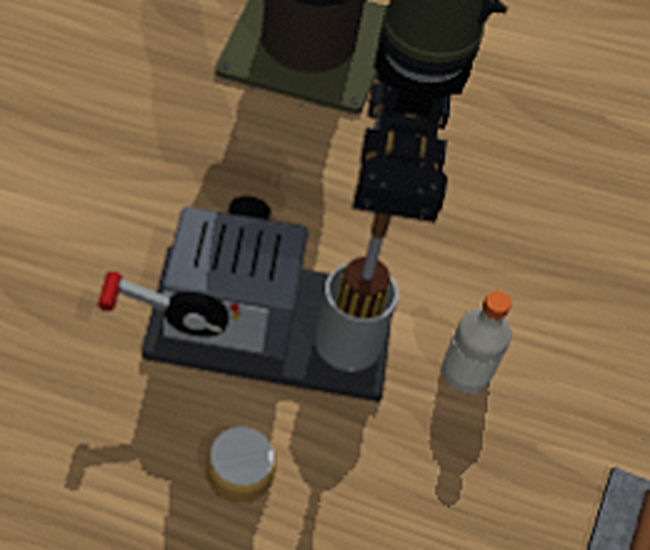

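View pics/w6.png

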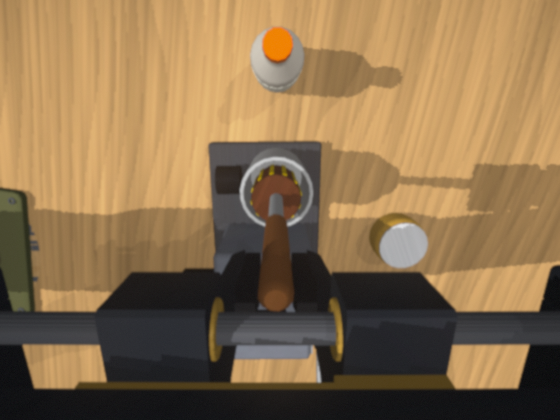

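move_arm(turn=[[0,0,0],[0,0,0],[0,0,0],[0,0,0],[0,0,0],[0,0,0],[0,0,0],[0,0,0],[0,0,0],[0,0,0]], dp=[[0,0,0.3],[0,0,0.5],[0,0,0.5],[0,0,0.5],[0,0,0.4],[0,0,0.2],[0,0,0.1],[0,0,0.05],[0,0,0],[0,0,0]], jaw=[1,1,1,1,1,1,1,1,1,1])

```text
clock: 7.18
tool_pos: [0.4536, 0.1837, 0.2119]
eef_rot: [0.652, 0.759, 0.001, 0.0]
contact_force: [-1.5, -0.4, 11.3]
opening: 0.172
```

Run:
```python
from h import *
s=snap('wrist','w7');print(s['st']['tool_pos'],s['st']['contact_force'],s['st']['opening'])
```

```text
[0.45362529 0.18368497 0.21187734] [-1.52118621 -0.38989171 11.33812214] 0.1718544022385927
```

View pics/w7.png

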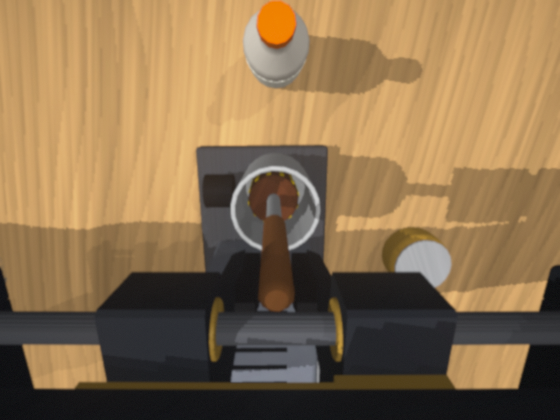

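move_arm(turn=[[0,0,0],[0,0,0],[0,0,0],[0,0,0],[0,0,0],[0,0,0],[0,0,0],[0,0,0],[0,0,0]], dp=[[0,0,-0.15],[0,0,-0.3],[0,0,-0.5],[0,0,-0.5],[0,0,-0.5],[0,0,-0.4],[0,0,-0.2],[0,0,0],[0,0,0]], jaw=[1,1,1,1,1,1,1,1,1])

```text
clock: 7.98
tool_pos: [0.4526, 0.1834, 0.2743]
eef_rot: [0.651, 0.759, -0.0, -0.0]
contact_force: [0.1, 0.5, -2.2]
opening: 0.172
```

move_arm(turn=[[0,0,0],[0,0,0],[0,0,0],[0,0,0],[0,0,0],[0,0,0],[0,0,0],[0,0,0],[0,0,0],[0,0,0]], dp=[[0,0,0.3],[0,0,0.5],[0,0,0.5],[0,0,0.5],[0,0,0.4],[0,0,0.2],[0,0,0.1],[0,0,0.03],[0,0,0],[0,0,0]], jaw=[1,1,1,1,1,1,1,1,1,1])

```text
clock: 8.82
tool_pos: [0.4531, 0.1835, 0.2119]
eef_rot: [0.652, 0.759, 0.001, 0.0]
contact_force: [-2.1, 0.2, 9.6]
opening: 0.172
```

Run:
```python
from h import *
s=snap('wrist','w8');print(s['st']['tool_pos'],s['st']['contact_force'],s['st']['opening'])
```

```text
[0.45308926 0.18347371 0.2118982 ] [-2.12217335  0.19613225  9.60593226] 0.1715661013915178
```

View pics/w8.png

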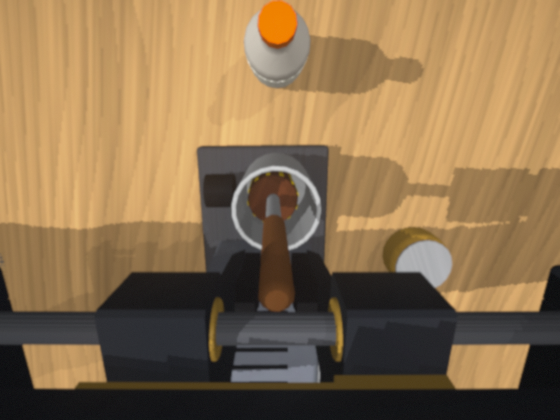

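move_arm(turn=[[0,0,0],[0,0,0],[0,0,0],[0,0,0],[0,0,0],[0,0,0],[0,0,0],[0,0,0],[0,0,0],[0,0,0]], dp=[[0,0,-0.03],[0,0,0],[0,0,0],[0,0,0],[0,0,0],[0,0,0],[0,0,0],[0,0,0],[0,0,0],[0,0,0]], jaw=[1,1,-0.6,-0.6,-0.6,-0.6,-0.6,-0.6,-0.6,-0.6])

```text
clock: 9.7
tool_pos: [0.4527, 0.1834, 0.2119]
eef_rot: [0.651, 0.759, 0.0, -0.0]
contact_force: [0.1, 0.0, 0.3]
opening: 0.756
```

Run:
```python
from h import *
s=snap('wrist','w9');print(s['st']['tool_pos'],s['st']['contact_force'],s['st']['opening'])
```

```text
[0.45271259 0.18337836 0.21190752] [0.11526791 0.0391917  0.30382569] 0.7564697354415195
```

View pics/w9.png

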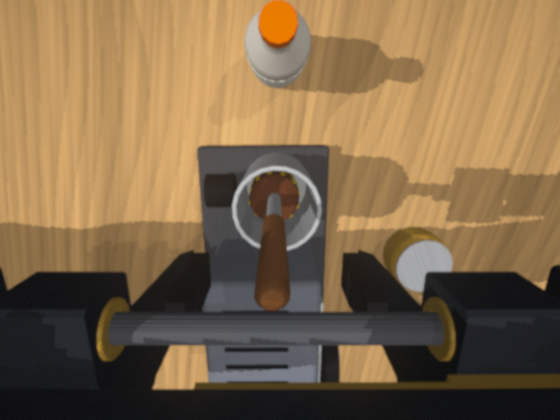

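move_arm(turn=[[0,0,0],[0,0,0],[0,0,0],[0,0,0],[0,0,0],[0,0,0],[0,0,0],[0,0,0],[0,0,0],[0,0,0]], dp=[[0,0,-0.3],[0,0,-0.6],[0,0,-0.9],[0,0,-0.9],[0,0,-0.9],[0,0,-0.9],[0,0,-0.5],[-0.4,0.1,-0.3],[-0.8,0.2,0],[-1,0.3,0]], jaw=[-0.6,-0.6,-0.6,-0.6,-0.6,-0.6,-0.6,-0.6,-0.6,-0.6])

```text
clock: 10.58
tool_pos: [0.4757, 0.1316, 0.3449]
eef_rot: [0.65, 0.76, 0.0, -0.0]
contact_force: [0.1, 0.0, -0.1]
opening: 0.803
```

move_arm(turn=[[0,0,0],[0,0,0],[0,0,0],[0,0,0],[0,0,0],[0,0,0],[0,0,0],[0,0,0],[0,0,0],[0,0,0]], dp=[[-1,0.4,0],[-1,0.4,0],[-1,0.4,0],[-1,0.4,0],[-1,0.3,0],[-0.8,0.2,0],[0,0,0],[0,0,0],[0,0,0],[0,0,0]], jaw=[-0.6,-0.6,-0.6,-0.6,-0.6,-0.6,-0.6,-0.6,-0.6,-0.6])

```text
clock: 11.42
tool_pos: [0.5492, -0.0027, 0.3443]
eef_rot: [0.651, 0.759, 0.0, -0.001]
contact_force: [0.4, 0.6, -0.1]
opening: 0.799
```

Run:
```python
from h import *
s=snap('wrist','w10');print(s['st']['tool_pos'],s['st']['q'].round(2),s['st']['contact_force'],s['st']['opening'])
s=snap('scene','s10');cv2.imwrite('pics/s10c.png',cv2.resize(s['frame'][100:320,180:440],None,fx=2.5,fy=2.5,interpolation=cv2.INTER_CUBIC))
```

```text
[ 0.54916885 -0.00273603  0.34427537] [-0.23  0.45  0.25  1.62 -0.12  1.08  0.2 ] [ 0.3500248   0.63890601 -0.05445959] 0.7992710234918867
```

View pics/s10c.png

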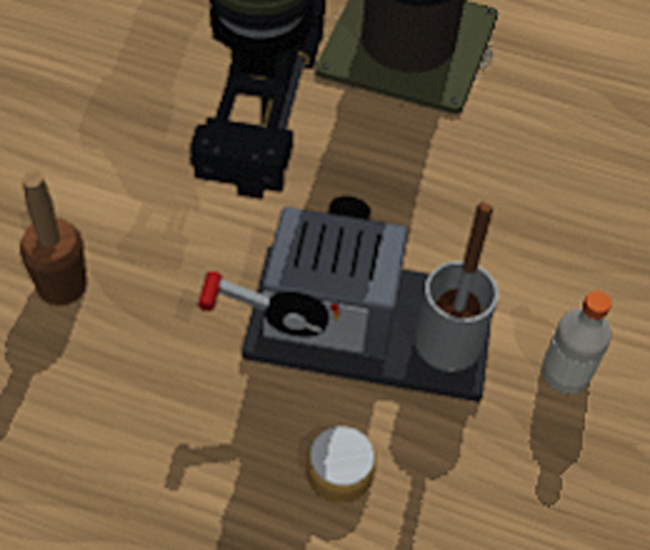

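View pics/w10.png

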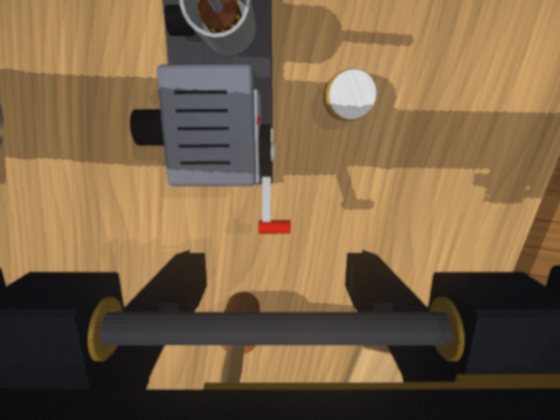

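Run:
```python
from h import *
W=load('w10');T=load('top0');S=load('scene0')
a=cv2.resize(W['frame'][170:260,210:340],None,fx=6,fy=6,interpolation=cv2.INTER_CUBIC);cv2.imwrite('pics/w10c.png',a)
def red(s):
    f=s['frame'].astype(int); m=(f[...,2]>110)&(f[...,1]<60)&(f[...,0]<60)
    n,l,st,c=cv2.connectedComponentsWithStats(m.astype(np.uint8)); i=1+np.argmax(st[1:,4]); print(st[i],c[i]); return c[i]
o=[(s,red(s)) for s in (W,T,S)]
print(tri(o)); h,_=tri(o[:1],fixz=.1435);print(h)
e=np.load('ext.npy');d=h-e[:2];c,s=np.cos(e[2]),np.sin(e[2]);print('local',c*d[0]+s*d[1],-s*d[0]+c*d[1])
Rt=R.from_quat(W['st']['eef_rot']).as_matrix()
print((Rt.T@(np.array([*h,.18])-W['st']['tool_pos']))/.025,Rt.round(3))
```

```text
[259 221  31  12 331] [274.31117825 226.58610272]
[292 199   6  14  67] [294.43283582 205.20895522]
[260 209   9  12  67] [263.67164179 214.37313433]
(array([ 0.55598956, -0.05682149,  0.1458857 ]), array([-0.17882093,  0.31404108, -0.37180343, -0.08404484,  0.23995045,
        0.38067022]))
[ 0.55625853 -0.05720276]
local 0.0779075438734913 -0.1668411507264849
[-2.20352704 -0.04978703  6.56865652] [[-0.153  0.988 -0.001]
 [ 0.988  0.153  0.001]
 [ 0.001 -0.001 -1.   ]]
```

View pics/w10c.png

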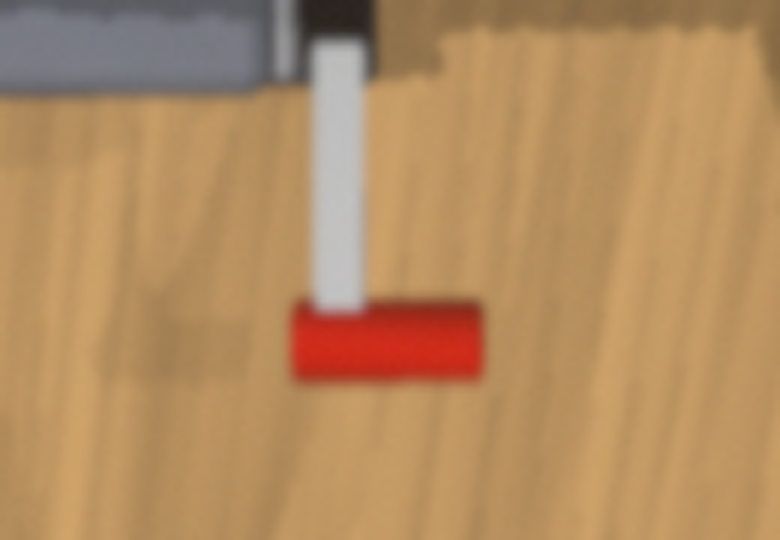

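move_arm(turn=[[0,0,0],[0,0,0],[0,0,0],[0,0,0],[0,0,0],[0,0,0],[0,0,0],[0,0,0],[0,0,0],[0,0,0]], dp=[[-0.4,0,0],[-0.7,-0.05,0],[-0.7,0,0],[-0.5,0,0],[0,0,0.5],[0,0,0.8],[0,0,0.8],[0,0,0.8],[0,0,0.8],[0,0,0.6]], jaw=[1,1,1,1,1,1,1,1,1,1], newtons=15)

```text
clock: 12.35
tool_pos: [0.5566, -0.0613, 0.2354]
eef_rot: [0.651, 0.759, -0.0, -0.001]
contact_force: [-1.1, 0.0, 0.2]
opening: 0.068
```

move_arm(turn=[[0,0,0],[0,0,0],[0,0,0],[0,0,0],[0,0,0],[0,0,0],[0,0,0],[0,0,0]], dp=[[0,0,0.6],[0,0,0.6],[0,0,0.4],[0,0,0.3],[0,0,0.2],[0,0,0],[0,0,0],[0,0,0]], jaw=[1,1,1,1,1,1,1,1])

```text
clock: 13.02
tool_pos: [0.5577, -0.0613, 0.1851]
eef_rot: [0.651, 0.759, 0.0, 0.001]
contact_force: [0.0, 0.0, -0.0]
opening: 0.005
```

Run:
```python
from h import *
s=snap('wrist','w11');print(s['st'])
s=snap('scene','s11');cv2.imwrite('pics/s11c.png',cv2.resize(s['frame'][150:300,180:400],None,fx=3.5,fy=3.5,interpolation=cv2.INTER_CUBIC))
e=np.load('ext.npy');d=s['st']['tool_pos'][:2]-e[:2];c,q=np.cos(e[2]),np.sin(e[2]);print('local',c*d[0]+q*d[1],-q*d[0]+c*d[1])
```

```text
{'clock': 13.0167, 'q': array([-0.0889557 ,  0.64970784,  0.19506907,  1.80717084, -0.18294823,
        0.70075797,  0.35928064]), 'qd': array([-0.00093334, -0.00484332,  0.00187224,  0.00187606, -0.00033205,
       -0.00160169,  0.00085946]), 'joint_torque': array([ 7.86820950e-03, -4.71139812e+01,  3.34144458e+00, -1.24583682e+01,
       -3.59497173e-02,  4.53553582e-02,  1.01307971e-03]), 'tool_pos': array([ 0.55773204, -0.06125572,  0.18507422]), 'eef_rot': array([6.51426102e-01, 7.58711753e-01, 4.46563475e-04, 5.57413559e-04]), 'contact_force': array([ 0.00131231,  0.00459873, -0.01831781]), 'moment': array([-0.07106235,  0.02204584,  0.03639124]), 'opening': 0.004712087738340084}
local 0.07870406565362742 -0.17104085277212566
```

View pics/s11c.png

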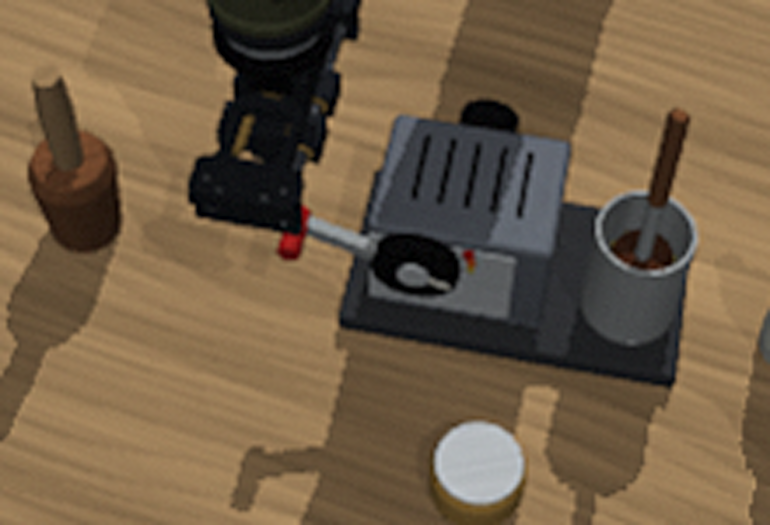

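View pics/w11.png

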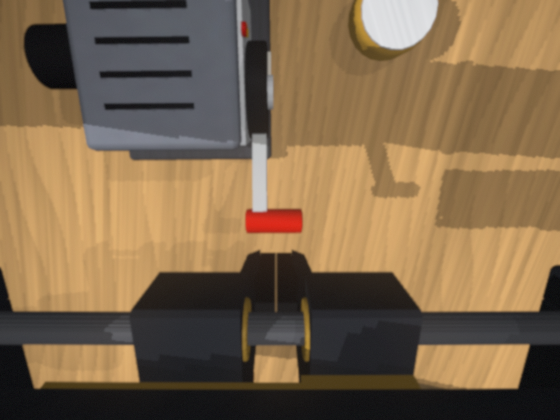

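Run:
```python
from h import *
W=load('w11')
for z in (.139,.1435):
    h,_=tri([(W,(274,220.5))],fixz=z); e=np.load('ext.npy');d=h-e[:2];c,s=np.cos(e[2]),np.sin(e[2]);print(h,'local',c*d[0]+s*d[1],-s*d[0]+c*d[1])
print(tri([(W,(274,220.5)),(load('w10'),(274.8,226.6))]))
print(proj(W,[W['st']['tool_pos']]))
```

```text
[ 0.55658263 -0.058352  ] local 0.07804602799710854 -0.16802715777929134
[ 0.55637862 -0.05690088] local 0.07807380470134627 -0.16656203704609393
(array([ 0.55579722, -0.05207066,  0.15843442]), array([ 0.14915416,  0.00036172, -0.27158284, -0.00136274]))
[[274.9425537  250.25904213]]
```

move_arm(turn=[[0,0,0],[0,0,0],[0,0,0],[0,0,0],[0,0,0],[0,0,0],[0,0,0],[0,0,0],[0,0,0]], dp=[[0,0,0.3],[0,0,0.3],[0,0,0.3],[0,0,0.3],[0,0,0.2],[0,0,0.2],[0,0,0.2],[0,0,0.1],[0,0,0]], jaw=[1,1,1,1,1,1,1,1,1])

```text
clock: 13.87
tool_pos: [0.5568, -0.0611, 0.1363]
eef_rot: [0.651, 0.759, -0.0, -0.0]
contact_force: [-0.3, 0.2, -0.4]
opening: 0.002
```

Run:
```python
from h import *
s=snap('wrist','w12');print(s['st']['tool_pos'],s['st']['contact_force'])
```

```text
[ 0.55682086 -0.06107772  0.13626148] [-0.34118139  0.24176081 -0.37825937]
```

View pics/w12.png

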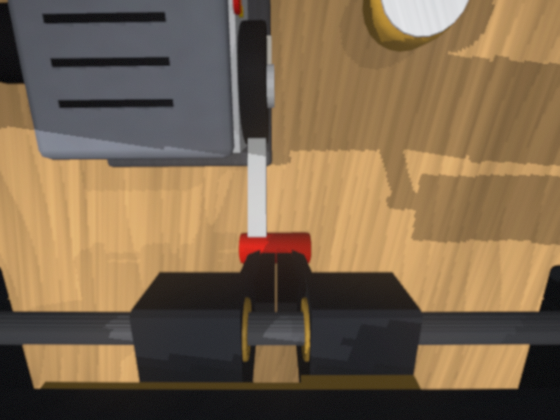

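Run:
```python
from h import *
s=snap('scene','s12');cv2.imwrite('pics/s12c.png',cv2.resize(s['frame'][180:260,220:340],None,fx=6,fy=6,interpolation=cv2.INTER_CUBIC))
W=load('w12')
cv2.imwrite('pics/w12c.png',cv2.resize(W['frame'][210:350,190:360],None,fx=4,fy=4,interpolation=cv2.INTER_CUBIC))
e=np.load('ext.npy');c,q=np.cos(e[2]),np.sin(e[2])
for z in (.1385,.132,.127):
    h,_=tri([(W,(275,248))],fixz=z);d=h-e[:2];print(z,h,'local',c*d[0]+q*d[1],-q*d[0]+c*d[1])
print(proj(W,[W['st']['tool_pos']]))
```

```text
0.1385 [ 0.55650678 -0.05874586] local 0.07790891071426483 -0.16840409589713443
0.132 [ 0.55690268 -0.06146667] local 0.0778700434998525 -0.17115328193478005
0.127 [ 0.55720722 -0.0635596 ] local 0.07784014564261221 -0.17326804042527671
[[274.940455  250.2581613]]
```

View pics/s12c.png

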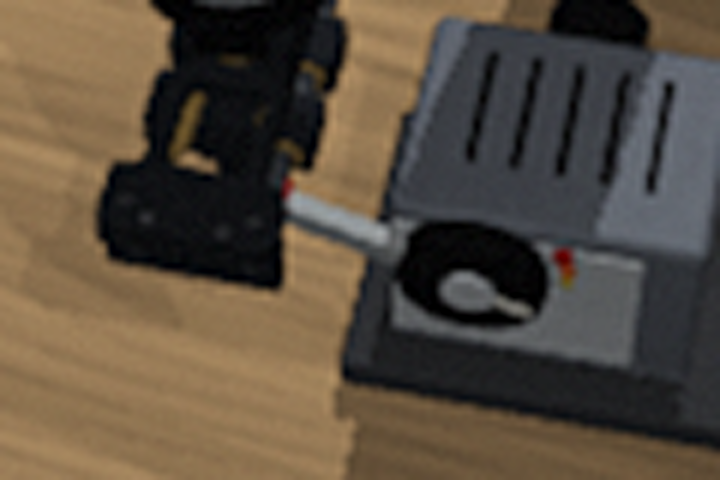

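View pics/w12c.png

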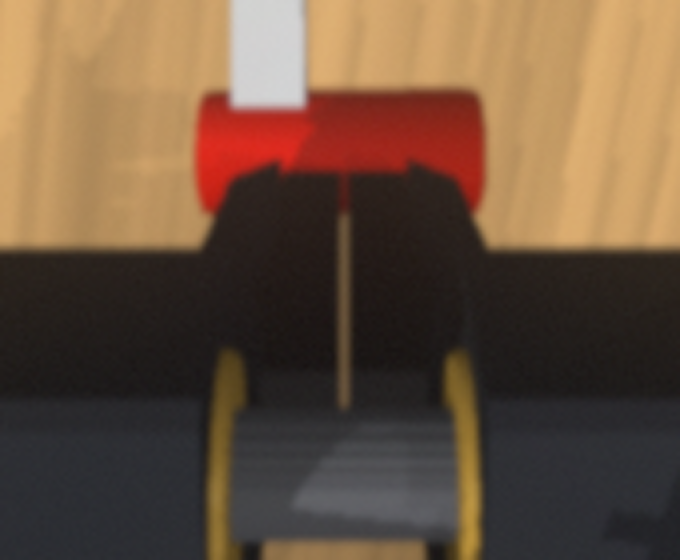

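Run:
```python
from h import *
A=load('s11')['frame'];B=load('s12')['frame']
c=lambda f:cv2.resize(f[195:245,240:320],None,fx=9,fy=5.5*9/5.5,interpolation=cv2.INTER_CUBIC)
cv2.imwrite('pics/cmp.png',cv2.resize(np.vstack([c(A),c(B)]),None,fx=.66,fy=.66))
W=load('w12');Rt=R.from_quat(W['st']['eef_rot']).as_matrix();t=W['st']['tool_pos']
for d in ([.009,0,0],[-.009,0,0],[.009,.0175,0],[0,.0175,0],[0,0,.005]): print(d,proj(W,[t+Rt@d]))
S=load('s12')
e=np.load('ext.npy')
for D in (0,.06,.126,.24):
    a=.36-D; P=ext(e,[[.0665,-.08-r0*np.cos(a),.105+r0*np.sin(a)] for r0 in (.03,.086)]); print(D,proj(S,P).round(1).tolist())
print(r.get_state()['joint_torque'],load('w11')['st']['joint_torque'])
```

```text
[0.009, 0, 0] [[274.92769119 235.62781021]]
[-0.009, 0, 0] [[274.95289065 264.48203144]]
[0.009, 0.0175, 0] [[305.69651474 235.6200712 ]]
[0, 0.0175, 0] [[305.2782363  250.24960426]]
[0, 0, 0.005] [[274.95740611 246.88718275]]
0 [[287.2, 221.5], [267.3, 213.9]]
0.06 [[287.0, 221.8], [266.8, 214.8]]
0.126 [[286.8, 222.1], [266.3, 215.8]]
0.24 [[286.5, 222.8], [265.8, 217.7]]
[-3.20671730e-03 -4.86540985e+01  3.29985961e+00 -1.06809658e+01
 -3.20745364e-02  4.32067935e-02  1.53057743e-03] [ 7.86820950e-03 -4.71139812e+01  3.34144458e+00 -1.24583682e+01
 -3.59497173e-02  4.53553582e-02  1.01307971e-03]
```

View pics/cmp.png

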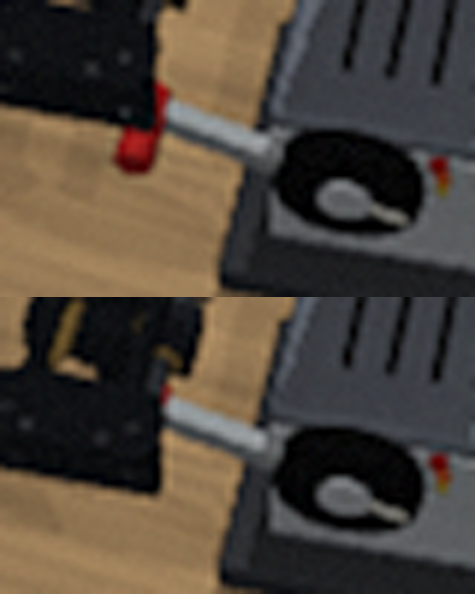

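move_arm(turn=[[0,0,0],[0,0,0],[0,0,0],[0,0,0],[0,0,0],[0,0,0]], dp=[[0,0,0.1],[0,0,0.1],[0,0,0.1],[0,0,0.1],[0,0,0.1],[0,0,0]], jaw=[1,1,1,1,1,1])

```text
clock: 14.47
tool_pos: [0.557, -0.0611, 0.1239]
eef_rot: [0.651, 0.759, -0.0, -0.0]
contact_force: [-0.1, -0.2, -0.1]
opening: 0.005
```

Run:
```python
from h import *
s=snap('wrist','w13');print(s['st']['tool_pos'],s['st']['contact_force'])
s2=snap('scene','s13');A=cv2.resize(s['frame'][190:320,190:360],None,fx=3,fy=3,interpolation=cv2.INTER_CUBIC)
B=cv2.resize(s2['frame'][190:255,240:325],None,fx=6,fy=6,interpolation=cv2.INTER_CUBIC)
cv2.imwrite('pics/c13.png',np.vstack([A,B]))
```

```text
[ 0.55700681 -0.06111537  0.1239246 ] [-0.07958363 -0.16775067 -0.12474448]
```

View pics/c13.png

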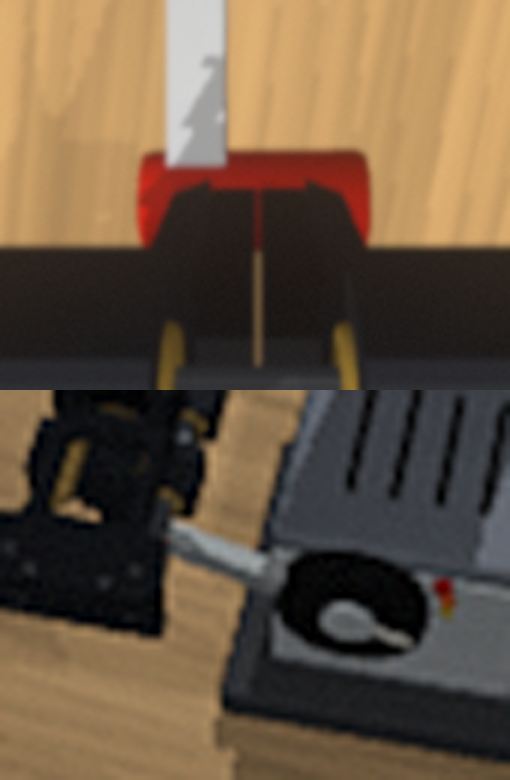

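move_arm(turn=[[0,0,0],[0,0,0],[0,0,0],[0,0,0]], dp=[[0,0,0.1],[0,0,0.1],[0,0,0.1],[0,0,0]], jaw=[1,1,1,1])

```text
clock: 14.9
tool_pos: [0.5579, -0.0634, 0.1182]
eef_rot: [0.652, 0.758, -0.0, 0.002]
contact_force: [-2.3, -3.4, 12.1]
opening: 0.004
```

Run:
```python
from h import *
s=snap('wrist','w14');print(s['st']['tool_pos'],s['st']['contact_force'])
s2=snap('scene','s14');A=cv2.resize(s['frame'][190:320,190:360],None,fx=3,fy=3,interpolation=cv2.INTER_CUBIC)
B=cv2.resize(s2['frame'][190:255,240:325],None,fx=6,fy=6,interpolation=cv2.INTER_CUBIC)
cv2.imwrite('pics/c14.png',np.vstack([A,B]))
```

```text
[ 0.55787358 -0.06341104  0.1182171 ] [-2.26272022 -3.36038917 12.14863804]
```

View pics/c14.png

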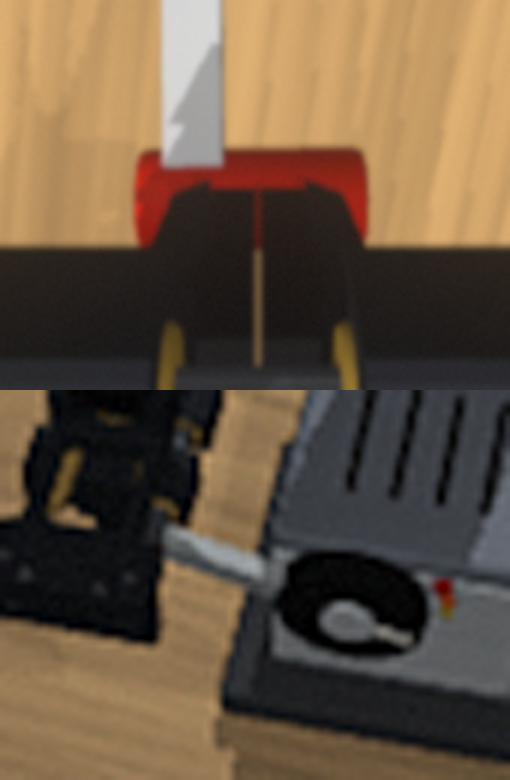

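move_arm(turn=[[0,0,0],[0,0,0],[0,0,0],[0,0,0],[0,0,0],[0,0,0],[0,0,0],[0,0,0],[0,0,0],[0,0,0]], dp=[[0,0,0.1],[0,0,0.15],[0,0,0.15],[0,0,0.15],[0,0,0.15],[0,0,0.15],[0,0,0.15],[0,0,0.1],[0,0,0],[0,0,0]], jaw=[1,1,1,1,1,1,1,1,1,1])

```text
clock: 15.83
tool_pos: [0.559, -0.0661, 0.0911]
eef_rot: [0.653, 0.757, -0.0, 0.004]
contact_force: [-1.1, -6.7, 11.9]
opening: 0.004
```

Run:
```python
from h import *
s=snap('wrist','w15');print(s['st']['tool_pos'],s['st']['contact_force'],s['st']['moment'])
s2=snap('scene','s15');A=cv2.resize(s['frame'][190:320,190:360],None,fx=3,fy=3,interpolation=cv2.INTER_CUBIC)
B=cv2.resize(s2['frame'][190:255,240:325],None,fx=6,fy=6,interpolation=cv2.INTER_CUBIC)
cv2.imwrite('pics/c15.png',np.vstack([A,B]))
```

```text
[ 0.55903879 -0.06607889  0.09109241] [-1.06915506 -6.69431603 11.85056306] [-1.61905784  0.18433876  0.04650628]
```

View pics/c15.png

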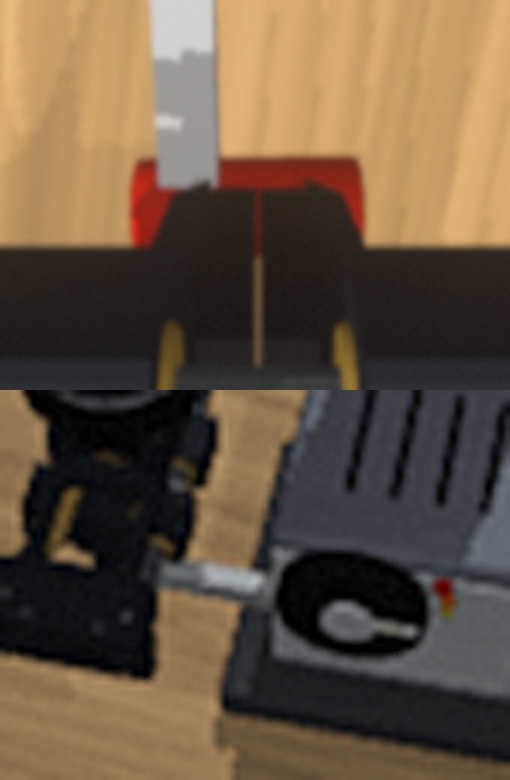

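move_arm(turn=[[0,0,0],[0,0,0],[0,0,0],[0,0,0],[0,0,0],[0,0,0],[0,0,0],[0,0,0],[0,0,0],[0,0,0]], dp=[[0,0,0.1],[0,0,0.15],[0,0,0.15],[0,0,0.15],[0,0,0.15],[0,0,0.15],[0,0,0.15],[0,0,0.15],[0,0,0.05],[0,0,0]], jaw=[1,1,1,1,1,1,1,1,1,1])

```text
clock: 16.77
tool_pos: [0.5586, -0.0621, 0.0602]
eef_rot: [0.652, 0.758, 0.001, 0.002]
contact_force: [0.1, -1.6, 6.7]
opening: 0.005
```

Run:
```python
from h import *
s=snap('wrist','w16');print(s['st']['tool_pos'],s['st']['contact_force'],s['st']['moment'])
s2=snap('scene','s16');A=cv2.resize(s['frame'][190:320,190:360],None,fx=3,fy=3,interpolation=cv2.INTER_CUBIC)
B=cv2.resize(s2['frame'][190:255,240:325],None,fx=6,fy=6,interpolation=cv2.INTER_CUBIC)
cv2.imwrite('pics/c16.png',np.vstack([A,B]))
```

```text
[ 0.55863485 -0.06214603  0.06020068] [ 0.07340256 -1.62370323  6.73540485] [-0.33464608 -0.01063367  0.02494517]
```

View pics/c16.png

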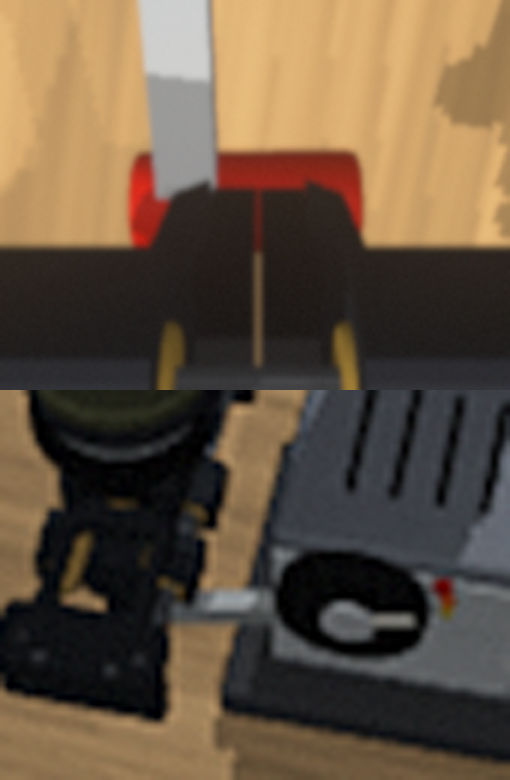

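View pics/w16.png

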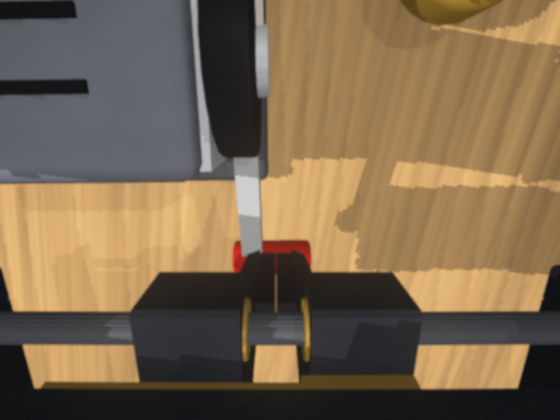

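move_arm(turn=[[0,0,0],[0,0,0],[0,0,0]], dp=[[0,0,0.06],[0,0,0.06],[0,0,0]], jaw=[1,1,1])

```text
clock: 17.12
tool_pos: [0.5586, -0.0615, 0.0575]
eef_rot: [0.652, 0.759, 0.001, 0.001]
contact_force: [-1.4, -0.0, 10.2]
opening: 0.005
```

move_arm(turn=[[0,0,0],[0,0,0],[0,0,0]], dp=[[0,0,0.04],[0,0,0],[0,0,0]], jaw=[1,1,1])

```text
clock: 17.37
tool_pos: [0.5585, -0.0614, 0.0568]
eef_rot: [0.652, 0.759, 0.001, 0.001]
contact_force: [-0.0, 0.7, 10.0]
opening: 0.003
```

move_arm(turn=[[0,0,0],[0,0,0],[0,0,0]], dp=[[0,0,0.04],[0,0,0],[0,0,0]], jaw=[1,1,1])

```text
clock: 17.62
tool_pos: [0.5585, -0.0611, 0.056]
eef_rot: [0.651, 0.759, 0.001, 0.001]
contact_force: [-1.2, 0.9, 12.2]
opening: 0.005
```

move_arm(turn=[[0,0,0],[0,0,0],[0,0,0]], dp=[[0,0,0.04],[0,0,0],[0,0,0]], jaw=[1,1,1])

```text
clock: 17.87
tool_pos: [0.5584, -0.0609, 0.0551]
eef_rot: [0.651, 0.759, 0.001, 0.001]
contact_force: [-2.1, 1.8, 12.9]
opening: 0.005
```

move_arm(turn=[[0,0,0],[0,0,0],[0,0,0]], dp=[[0,0,0.04],[0,0,0],[0,0,0]], jaw=[1,1,1])

```text
clock: 18.12
tool_pos: [0.5584, -0.0607, 0.0542]
eef_rot: [0.651, 0.759, 0.001, 0.001]
contact_force: [-1.6, 1.7, 14.9]
opening: 0.006
```

Run:
```python
from h import *
s=snap('wrist','w17');print(s['st']['tool_pos'],s['st']['contact_force'],s['st']['moment'])
s2=snap('scene','s17');A=cv2.resize(s['frame'][190:320,190:360],None,fx=3,fy=3,interpolation=cv2.INTER_CUBIC)
B=cv2.resize(s2['frame'][190:255,240:325],None,fx=6,fy=6,interpolation=cv2.INTER_CUBIC)
cv2.imwrite('pics/c17.png',np.vstack([A,B]))
# predicted arm line in scene
e=np.load('ext.npy')
for D in (0,.6,.66,.72,.75):
    a=.36-D; print(D,proj(s2,ext(e,[[.0665,-.08-q*np.cos(a),.105+q*np.sin(a)] for q in (.03,.086)])).round(1).tolist())
```

```text
[ 0.55840564 -0.06066082  0.05422111] [-1.60408244  1.7493025  14.89192407] [0.31087152 0.46491022 0.0020065 ]
0 [[287.2, 221.5], [267.3, 213.9]]
0.6 [[286.8, 225.0], [266.9, 224.1]]
0.66 [[287.0, 225.4], [267.5, 225.2]]
0.72 [[287.2, 225.8], [268.2, 226.3]]
0.75 [[287.3, 226.0], [268.5, 226.8]]
```

View pics/c17.png

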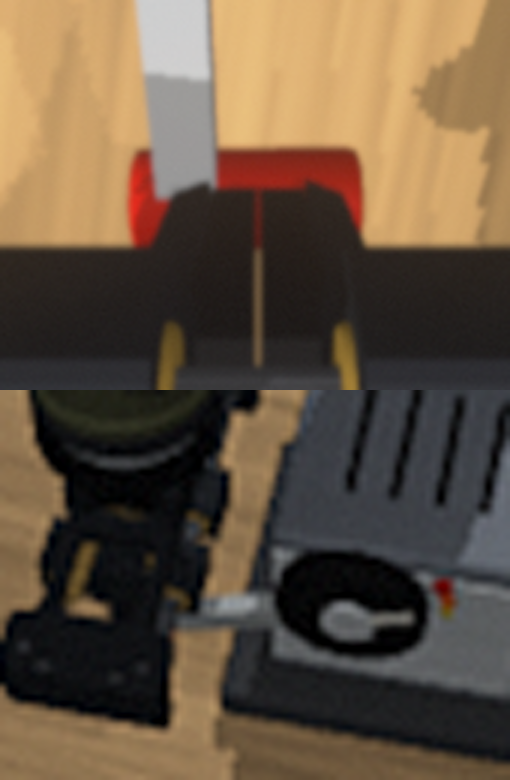

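move_arm(turn=[[0,0,0],[0,0,0],[0,0,0]], dp=[[0,0,0.04],[0,0,0],[0,0,0]], jaw=[1,1,1])

```text
clock: 18.47
tool_pos: [0.5584, -0.0605, 0.0536]
eef_rot: [0.651, 0.759, 0.001, 0.001]
contact_force: [-2.9, 2.3, 17.2]
opening: 0.004
```

move_arm(turn=[[0,0,0],[0,0,0],[0,0,0]], dp=[[0,0,0.04],[0,0,0],[0,0,0]], jaw=[1,1,1])

```text
clock: 18.72
tool_pos: [0.5584, -0.0605, 0.0534]
eef_rot: [0.651, 0.759, 0.002, 0.001]
contact_force: [-4.1, 2.9, 25.0]
opening: 0.006
```

move_arm(turn=[[0,0,0],[0,0,0],[0,0,0],[0,0,0],[0,0,0],[0,0,0]], dp=[[0,0,-0.04],[0,0,-0.04],[0,0,0],[0,0,0],[0,0,0],[0,0,0]], jaw=[1,1,1,1,1,1])

```text
clock: 19.22
tool_pos: [0.5584, -0.0607, 0.0543]
eef_rot: [0.651, 0.759, 0.001, 0.001]
contact_force: [-1.8, 1.9, 14.9]
opening: 0.004
```

Run:
```python
from h import *
s=snap('wrist','w18');print(s['st']['tool_pos'],s['st']['contact_force'],s['st']['moment'])
s2=snap('scene','s18');print(abs(s['st']['qd']).max())
```

```text
[ 0.55839507 -0.06071159  0.05430407] [-1.78811496  1.85989136 14.85122553] [ 0.2817917   0.53118965 -0.00751358]
0.0022810844580394736
```

View pics/s18.png

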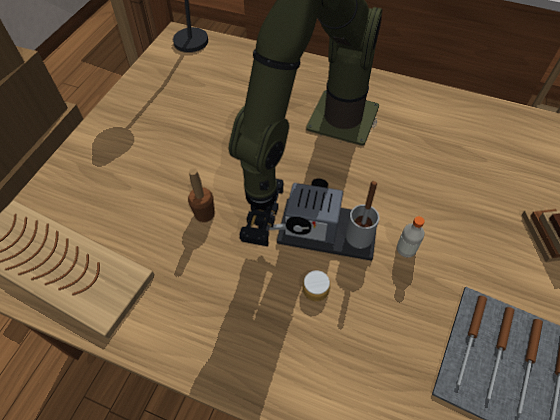

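View pics/w18.png

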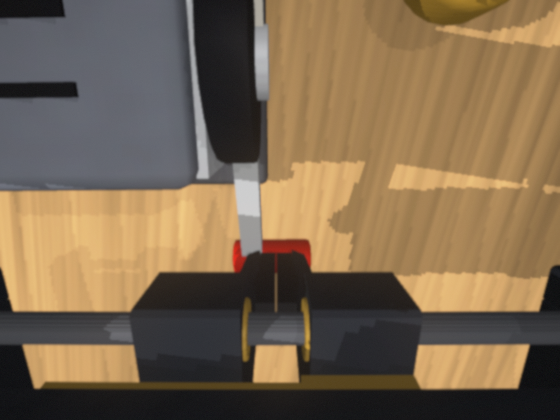

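```bash
python3 -c "
from plant import r
print(r.finish_job()); s=r.get_state(); print(s['clock'],s['tool_pos'],s['contact_force'])"
```

```text
the job is handed in; nothing more can be done
None
the job is handed in; nothing more can be done
```

I handed the job in at about 19.3 s of the 45 s allowed, with the fingers still holding the thumb bar at the third click. No verdict was reported.

- **Brush:** I gripped the handle and made two strokes, each about 62 mm up, with the brush bottom staying inside the pot. Both strokes ended on the floor with about 10 N of push. After letting go, the pictures show the brush standing upright in the pot.
- **Dial:** With the fingers shut I pushed the bar down until it met the end stop. There the force jumped to 25 N and the tool stopped moving. I then backed off about 1 mm and held a steady 15 N. I put the dial at roughly 0.74 rad, just past the third click; this comes from how far the tool travelled, since the dial angle can't be read directly.
- **Bottle, tin and mallet:** In the last scene picture they stand where they started, as far as I could see by eye.

**Checks that disagreed:**
- The fingers first touched the bar with the reported TCP about 25 mm lower than I expected. The camera suggests the visible fingertips end about 20 mm behind the reported TCP. I therefore set the depth from contact force and the end stop, not from the computed height.
- The force at the hold was 15 N, against the 9 N given for the third click. That fits being a little past the click.

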